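# Turn a face-down terminal cover over, nest it and press its locking stud home

### The arm

A 6-joint arm with a two-finger parallel gripper is mounted at the origin on a cart in front of the work surface, level with it; the furniture and walls round the work are solid. World frame = base frame: x ahead of the robot, y to its left, z up, the work surface at z = 0. Lengths are in m, angles in degrees, forces in N, time in s.
With the tool pointing down it reaches from about 0.3 to 0.75 m from the base axis. Payload 8.5 kg.
Tool frame: the origin (TCP) lies midway between the tips of the shut fingers; the grasp point (between the pads) lies 19 mm behind it (env.hold_point_z is the distance from the TCP to the grasp point, in m); z points along the fingers, y is the line along which they close (so a half turn about z gives the same grasp; the last joint's range is limited). The gripper opens to 85 mm and grips with 20 to 120 N. Pads are 22 mm wide; open, the fingers measure 114 mm over their backs; the gripper's body (76 mm by 85 mm) begins 54 mm behind the grasp point. The pads swing forward as they close: fully open they stand 13 mm farther back than shut.
Start: joints at [-88.195, 21.807, 74.336, -0, 83.858, -12.336], TCP at [0.134, -0.533, 0.231] pointing down, gripper open.
Joint ranges: [-178.18, 178.18], [-50.72, 133.34], [12.68, 142.11], [-81.47, 261.47], [9.98, 163.14], [-165.26, 165.26]. Speed limits (degrees/s): [136.94, 136.94, 180, 180, 180, 180].

### API

Orientations are given as a 3x3 rotation matrix whose columns are the frame's x, y, z axes.
In Python, from rig import observe, get_image, camera_info, env gives the robot as it stands.
- The arm moves only by the tool drive_tool, never from a script. Its arguments are lists of equal length, an entry for each row: "offset": the shift along the tool's x, y, z in units of 40 mm (1.0 is 40 mm), a list of three; "turn": the turn, a rotation vector about the tool's x, y, z in units of 6 degrees (1.0 is 6 degrees), a list of three; "hand": the opening, from 0 (shut) to 1 (fully open). A call has exactly 10 rows; each row shifts and turns the commanded pose from where the row before left it, along the tool's axes as they then stand; what a row does not reach is not made up. A row lasts 1/8 s, in which the tool goes at most 62.5 mm and 10.7 degrees, less where a joint would pass 70% of its speed; a pose out of reach is approached as far as the arm can. A call is refused whole if a number of a shift passes 1 or a number of a turn 1, either way. A call with a gripper value outside its range is refused whole. The fingers move at their own pace and stop on an object; "newtons" is the grip in N (left out, the last holds). Time passes only in rows, so rows that do not move let the fingers close, or fill a call up. It gives the time, the measured TCP pose, the force, the opening and the grip force at its end, in the units of the state.
- observe(): the state, without advancing time (a new reading comes with each control period).
- get_image(name): name is "side" or "top" or "wrist"; returns the picture (384x512x3 uint8, blue, green, red); there is no depth.
- camera_info(name): a dict with "fx", "fy", "cx", "cy" (pixels), "world_to_cam" (4x4, takes a point from world to camera coordinates). Camera axes: x right, y down, z forward; pixel columns grow to the right and rows downward; lengths in m; the calibration is good to about 2 mm. A picture is of the moment at which its call begins: read the wrist's pose just before it. camera_info takes no time and is no camera call; for the wrist camera it gives the pose at the moment of the call.
- env.close_job(): hands the job in; it is judged then, once.
The state is a dict: "time_s": time; "q": joint angles; "qvel": joint speeds; "joint_efforts": joint torques, N m; "position": TCP position; "tool_rot": TCP orientation; "ft_force": force on the tool from outside, world axes, zero at the start; "wrist_torque": the same for the moment, N m; "grip_width": finger opening in m; "gripper_force": force on a finger pad.
Only numpy, scipy, OpenCV 4.12 (cv2) and the standard library are available. Lean on these libraries where they do the work, as an engineer would, in place of code of your own. Each camera call takes 0.05 s, during which the arm holds its last target. There are 200 camera calls.

### The job

The dark breaker terminal cover on the bench has arrived face down, with its open cells up and its red stud hidden underneath. Turn it over so that the face with the red stud and yellow stripes looks up, set it down flat between the blue lips of the aluminium nest without ever dropping it or letting it fall over, and then press the red stud fully home. Leave the cover in the nest and do not disturb the parts dish, the black tape, the screwdriver or the copper link.

Things in the scene. Friction and masses are not known exactly. Their poses are not given: they have to be found in the camera images.
- cover: loose dark grey cover 110 (x) x 50 (y) x 44 mm (z), 0.14-0.28 kg, alike end for end. Origin: centre of its open underside (three cells); z points out of the marked face, a panel at z = 34 mm with yellow stripes and red stud, between end ribs 12 mm thick up to z = 44. Starts face down on the ribs, origin 44 mm above the bench, long axis roughly left-right. Side and end faces are flat; stands on an end
- stud (a joint): travel of the captive red stud (head 24 mm across) in the middle of the cover's marked face: 0 = up, head 8.5 mm proud of the panel and 1.5 mm below the ribs' tops; 0.008 m = fully home. Slides straight into the cover, held by about 7 N of friction, and stays where it is pushed; starts at 0 to 0.0005
- stud_top (a point): centre of the top of the stud's red head; z axis as the cover's
- nest: nest fixed to the bench: aluminium plate 160 (x) x 96 (y) x 10 mm, origin at the centre of its underside. Four blue lips, 6 mm thick, rise 7 mm above it with 3 mm play round the cover: end lips 30 mm wide, inner faces at x = +-58 mm; side lips 20 mm long at mid-length, inner faces at y = +-28 mm; corners open. Long axis roughly left-right
- seat (a point): centre of the nest's floor between the lips, 10 mm above the bench, axes as the nest's: x along the cover's length. The seated cover's origin lies here, its x axis along x either way round
- parts_dish: round grey dish of small hardware, 96 mm across, 26 mm high, loose; leave it alone
- tape_black: roll of black tape lying flat, 53 mm across, 19 mm high, loose; leave it alone
- screwdriver: blue screwdriver lying on the bench, 182 mm long, 26 mm thick, loose; leave it alone
- copper_link: flat plated copper bar with two holes, 110 x 20 x 5 mm, loose; leave it alone
Not all that is in view belongs to the job. What is meant by the nest is not green, and is the larger of those in its own colour.

How it is judged:
By the outcome, as a careful person would: the job done as asked, in the order asked, and still so for the second after the job is handed in, with the robot touching nothing.
It also fails if it takes over 67 s, if anything falls off the work surface, if the arm or the gripper's body presses on something with over 40 N, if the wrist force passes 120 N, or if a joint passes its speed limit or range.

## Working session

There is one attempt and no reset: what is moved stays moved. The work goes in short steps, Python scripts to look and compute and a tool call to move; the robot and the scene stay as the last step left them, time stands still between calls to the robot, and variables do not carry over. Pictures are saved under pics/ and viewed, at most 10 in all, crops included, and the job is handed in when it is done.

Besides the shell and the picture viewer there is one more tool, called after "Call:" as a command line: name --argument value ..., lists and objects as JSON in quotes. drive_tool: Moves the arm, as the interface text tells. Its arguments: {"type":"object","properties":{"offset":{"type":"array"},"turn":{"type":"array"},"hand":{"type":"array"},"newtons":{"type":"number"}},"required":["offset","turn","hand"]}

```bash
mkdir -p pics; ls; python3 - <<'E'
from rig import *
import cv2
for n in("top","side"):
    cv2.imwrite(f"pics/{n}0.png",cv2.resize(get_image(n),(800,600),interpolation=cv2.INTER_CUBIC))
    c=camera_info(n);print(n,c)
s=observe();print(s);print(env.hold_point_z)
E
```

```text
pics
top {'fx': 472.0903140099087, 'fy': 472.0903140099087, 'cx': 260.7987609970139, 'cy': 190.21143736082405, 'world_to_cam': array([[-0.02090992, -0.9997433 ,  0.00872409, -0.04998042],
       [-0.99541481,  0.02000315, -0.09353734,  0.50834765],
       [ 0.09333882, -0.01063994, -0.99557755,  1.33544573],
       [ 0.        ,  0.        ,  0.        ,  1.        ]])}
side {'fx': 410.2835407154677, 'fy': 410.2835407154677, 'cx': 257.0573813041427, 'cy': 192.22959062184933, 'world_to_cam': array([[-0.97144478, -0.23725794, -0.00192474,  0.49323515],
       [-0.14544522,  0.60189071, -0.78522179,  0.15251915],
       [ 0.18745859, -0.76251967, -0.61921162,  0.94615166],
       [ 0.        ,  0.        ,  0.        ,  1.        ]])}
{'time_s': 0.1, 'q': array([-8.81961244e+01,  2.18386185e+01,  7.43793581e+01,  2.37183947e-03,
        8.38574154e+01, -1.23350571e+01]), 'qvel': array([ 0.00099171, -0.16430268, -0.22451991, -0.02638251, -0.05110524,
       -0.05298381]), 'joint_efforts': array([ 3.23187873e-03, -4.49222159e+01, -2.31654382e+01, -2.68019949e-04,
        3.70552152e-03, -4.54206997e-06]), 'position': array([ 0.13435748, -0.53307393,  0.23076576]), 'tool_rot': array([[ 9.69707343e-01,  2.44269665e-01, -2.82120658e-07],
       [ 2.44269454e-01, -9.69706502e-01,  1.31648246e-03],
       [ 3.21303156e-04, -1.27667163e-03, -9.99999133e-01]]), 'ft_force': array([ 0.22677679,  0.07328156, -0.17300877]), 'wrist_torque': array([ 0.00446044, -0.01040638,  0.05357723]), 'gripper_force': 0.0, 'grip_width': 0.08533444015574411}
0.0187
```

View pics/top0.png

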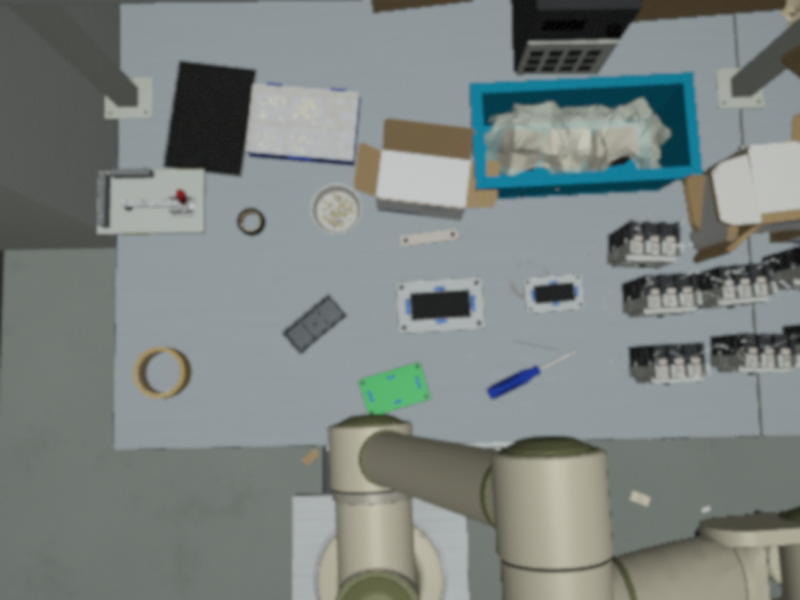

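View pics/side0.png

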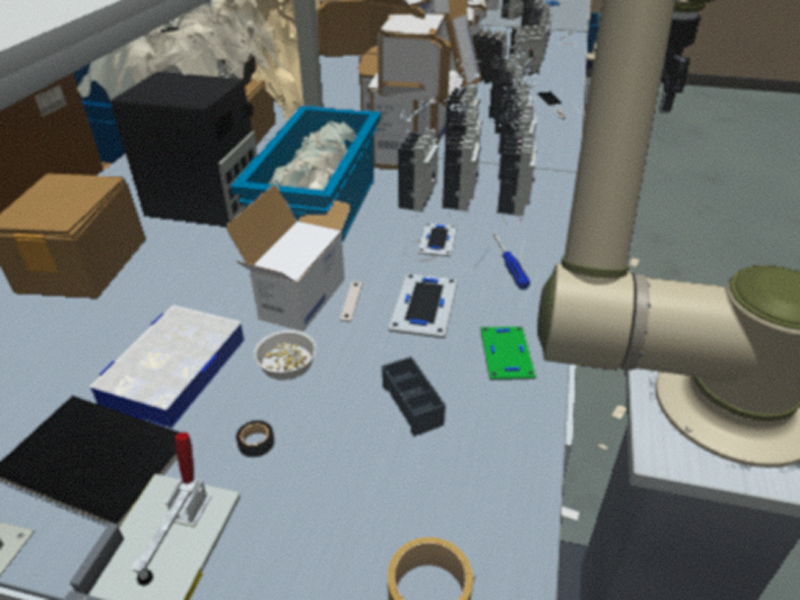

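Nest candidates in the top view are: the white plate at (440,305), the smaller white plate at (554,293) and the green plate at (395,389). The larger aluminium one at (440,305) fits. The cover is at (314,323). I'll confirm this in a crop.

```bash
python3 - <<'E'
from rig import *
import cv2
im=get_image("top")
cv2.imwrite("pics/crop1.png",cv2.resize(im[165:255,175:315],None,fx=5.7,fy=5.7,interpolation=cv2.INTER_CUBIC))
E
```

```text
(no output)
```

View pics/crop1.png

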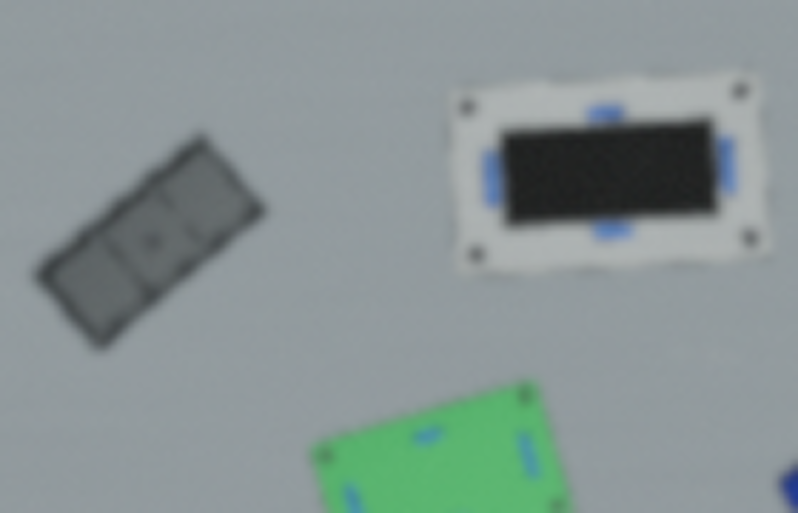

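Confirmed: the large aluminium plate with four blue lips is at crop (453..768, 75..270), and the cover has its cells up with corners near (203,135), (265,210), (100,348) and (38,272). Next I'll fit both poses.

```bash
cat > h.py <<'E'
import numpy as np
from scipy.spatial.transform import Rotation as Ro
from scipy.optimize import least_squares
from rig import *
def proj(c,P):
    q=(c["world_to_cam"][:3,:3]@np.atleast_2d(P).T).T+c["world_to_cam"][:3,3]
    return np.c_[c["fx"]*q[:,0]/q[:,2]+c["cx"],c["fy"]*q[:,1]/q[:,2]+c["cy"]]
def ray(c,px,z):
    W=c["world_to_cam"];R=W[:3,:3];o=-R.T@W[:3,3]
    d=R.T@np.array([(px[0]-c["cx"])/c["fx"],(px[1]-c["cy"])/c["fy"],1]);return o+d*(z-o[2])/d[2]
def rows(p,R,n,show=True):
    "n equal rows from the present pose to p,R"
    s=observe();R0=s["tool_rot"];rel=R0.T@R;r=Ro.from_matrix(rel).as_rotvec()/n
    t=R0.T@(np.array(p)-s["position"]);E=Ro.from_rotvec(r).as_matrix()
    S=sum(np.linalg.matrix_power(E,k) for k in range(n));o=np.linalg.solve(S,t)
    print("n",n,"offset",np.round(o/.04,3),"turn",np.round(np.degrees(r)/6,3))
def tool(yaw_e,tilt):
    """e: horizontal unit dir; tilt>0: gripper leans to +e side. y closes horizontally perp to e"""
    e=np.array([*yaw_e,0.]);e/=np.linalg.norm(e);t=np.radians(tilt)
    z=-np.cos(t)*np.array([0,0,1])-np.sin(t)*e
    y=np.cross(e,[0,0,1.]) ;x=np.cross(y,z);R=np.c_[x,y,z]
    s=observe()["tool_rot"]
    return R if np.dot(R[:,1],s[:,1])>0 else np.c_[-x,-y,z]
E
python3 - <<'E'
from h import *
c=camera_info("top")
def fit(pts,z,L,W):
    px=np.array(pts)/5.7+[175,165]-.4
    w=np.array([ray(c,p,z) for p in px]);m=w.mean(0)
    print("edges",[np.round(np.linalg.norm(w[i]-w[(i+1)%4])*1000,1) for i in range(4)],"centre",m)
    d=(w[1]-w[2]+w[0]-w[3]) if L is None else None
    return w
w=fit([(203,135),(265,210),(100,348),(38,272)],.044,0,0)
e=w[0]+w[1]-w[2]-w[3];print("cover dir",e/np.linalg.norm(e),w)
w=fit([(453,92),(755,75),(768,255),(462,270)],.01,0,0)
e=w[1]+w[2]-w[0]-w[3];print("nest dir",e/np.linalg.norm(e))
w=fit([(500,131),(713,121),(719,212),(505,225)],.01,0,0)
e=w[1]+w[2]-w[0]-w[3];print("nest dir",e/np.linalg.norm(e))
E
```

```text
edges [np.float64(48.6), np.float64(105.9), np.float64(48.8), np.float64(105.8)] centre [0.4614326  0.10910547 0.044     ]
cover dir [ 0.62883085 -0.77754213  0.        ] [[0.5137153  0.08312602 0.044     ]
 [0.47569925 0.05279741 0.044     ]
 [0.40908367 0.13506811 0.044     ]
 [0.44723217 0.16543035 0.044     ]]
edges [np.float64(154.9), np.float64(92.4), np.float64(155.9), np.float64(91.1)] centre [ 0.49362617 -0.12058343  0.01      ]
nest dir [ 0.03256469 -0.99946963  0.        ]
edges [np.float64(109.0), np.float64(46.7), np.float64(109.3), np.float64(48.2)] centre [ 0.49390727 -0.12043911  0.01      ]
nest dir [ 0.03375559 -0.99943012  0.        ]
```

Edge lengths match the given sizes to about 4%. Now I'll move to hover over the cover.

```bash
python3 - <<'E'
from h import *
e=(-.629,.778);R=tool(e,0)
print(R);rows([.43,.09,.25],R,20)
E
```

```text
[[ 0.62870929 -0.77764042  0.        ]
 [-0.77764042 -0.62870929 -0.        ]
 [ 0.          0.         -1.        ]]
n 20 offset [ 0.135 -0.9   -0.023] turn [-0.001  0.     0.543]
```

```bash
sed -i 's/    s=observe()\["tool_rot"\]$//; s/return R if .*/return R if y[0]>0 else np.c_[-x,-y,z]/' h.py; python3 - <<'E'
from h import *
e=(-.629,.778);R=tool(e,0)
print(R);rows([.43,.09,.25],R,20)
E
```

```text
[[-0.62870929  0.77764042  0.        ]
 [ 0.77764042  0.62870929 -0.        ]
 [-0.         -0.         -1.        ]]
n 20 offset [ 1.022  0.073 -0.024] turn [-0.    -0.001 -0.957]
```

Call:
drive_tool --offset '[[1,0.07,-0.02],[1,0.07,-0.02],[1,0.07,-0.02],[1,0.07,-0.02],[1,0.07,-0.02],[1,0.07,-0.02],[1,0.07,-0.02],[1,0.07,-0.02],[1,0.07,-0.02],[1,0.07,-0.02]]' --turn '[[0,0,-0.95],[0,0,-0.95],[0,0,-0.95],[0,0,-0.95],[0,0,-0.95],[0,0,-0.95],[0,0,-0.95],[0,0,-0.95],[0,0,-0.95],[0,0,-0.95]]' --hand '[1,1,1,1,1,1,1,1,1,1]'

```text
time_s: 1.4
position: [0.4472, -0.3071, 0.239]
tool_rot: [[0.32, 0.947, -0.0], [0.947, -0.32, 0.0], [0.0, -0.0, -1.0]]
ft_force: [0.8, -0.1, 0.1]
grip_width: 0.0853
gripper_force: 0.0
```

Call:
drive_tool --offset '[[1,0.07,-0.02],[1,0.07,-0.02],[1,0.07,-0.02],[1,0.07,-0.02],[1,0.07,-0.02],[1,0.07,-0.02],[1,0.07,-0.02],[1,0.07,-0.02],[0.8,0.07,-0.02],[0,0,0]]' --turn '[[0,0,-0.95],[0,0,-0.95],[0,0,-0.95],[0,0,-0.95],[0,0,-0.95],[0,0,-0.95],[0,0,-0.95],[0,0,-0.95],[0,0,-0.95],[0,0,0]]' --hand '[1,1,1,1,1,1,1,1,1,1]'

```text
time_s: 2.65
position: [0.4498, 0.0351, 0.2467]
tool_rot: [[-0.539, 0.842, -0.0], [0.842, 0.539, 0.0], [0.0, 0.0, -1.0]]
ft_force: [0.3, -0.4, -0.2]
grip_width: 0.0857
gripper_force: 0.0
```

```bash
python3 - <<'E'
from h import *
import cv2
s=observe();print(s["time_s"],s["position"],s["q"],s["qvel"].max(),s["tool_rot"])
c=camera_info("wrist");print(c["world_to_cam"])
cv2.imwrite("pics/w1.png",cv2.resize(get_image("wrist"),(768,576),interpolation=cv2.INTER_CUBIC))
e=np.array([-.629,.778,0])
P=[np.array([.461,.109,.044])+a*e*.055+b*np.array([.778,.629,0])*.025 for a,b in((1,1),(1,-1),(-1,-1),(-1,1))]
print(proj(c,np.array(P))*1.5)
E
```

```text
2.65 [0.44976301 0.03505016 0.24665965] [-1.06453471e+01  1.11108769e+01  8.72601371e+01  7.04166103e-03
  8.16342514e+01 -4.32505594e+01] 1.178787066380647 [[-5.38832350e-01  8.42413018e-01 -6.78522394e-05]
 [ 8.42413007e-01  5.38832354e-01  1.36475560e-04]
 [ 1.51529771e-04  1.63778378e-05 -9.99999988e-01]]
[[ 8.42879583e-01  5.38102149e-01 -2.91783244e-04 -3.98430688e-01]
 [ 5.09678572e-01 -7.98182947e-01  3.21141302e-01 -2.49282281e-01]
 [ 1.72573928e-01 -2.70832162e-01 -9.47031245e-01  3.26936242e-01]
 [ 0.00000000e+00  0.00000000e+00  0.00000000e+00  1.00000000e+00]]
[[479.76549706  72.16276687]
 [405.29094991  81.20590968]
 [419.09361471 240.01808017]
 [486.20792736 232.69150603]]
```

View pics/w1.png

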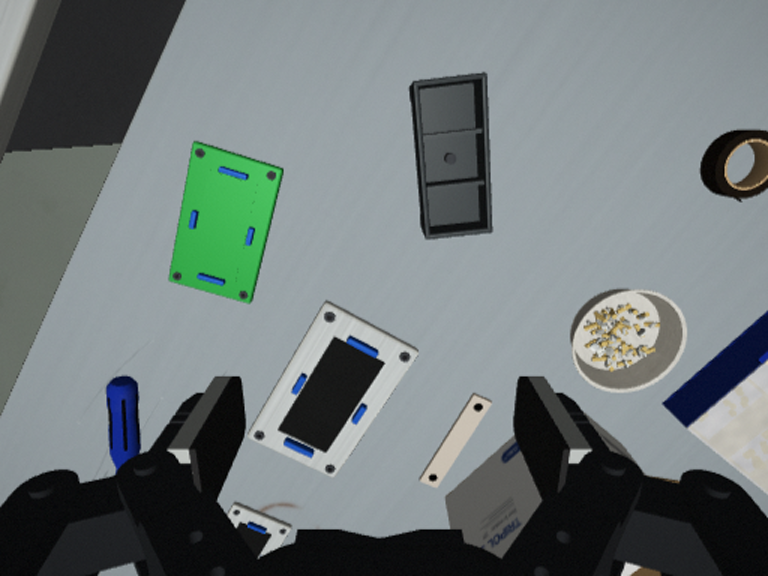

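The wrist view shows the cover at (410–492, 73–239) and the nest plate at (249–419, 301–476). I'll refine both poses from these.

```bash
python3 - <<'E'
from h import *
c=camera_info("wrist");s=observe()
W=c["world_to_cam"];o=-W[:3,:3].T@W[:3,3];print("cam in tool",s["tool_rot"].T@(o-s["position"]),"fx",c["fx"])
def fit(px,z,L,Wd,g):
    px=np.array(px)/1.5
    def P(v):
        e=np.array([np.cos(v[2]),np.sin(v[2]),0]);n=np.array([e[1],-e[0],0])
        return np.array([[v[0],v[1],z]+a*L/2*e+b*Wd/2*n for a,b in((1,1),(1,-1),(-1,-1),(-1,1))])
    r=least_squares(lambda v:(proj(c,P(v))-px).ravel(),g)
    print(r.x,np.degrees(r.x[2]),"res px",np.round(r.fun,1),"e",np.cos(r.x[2]),np.sin(r.x[2]))
fit([(487,73),(410,83),(427,239),(492,232)],.044,.11,.05,[.46,.11,2.25])
fit([(419,351),(328,301),(249,437),(332,476)],.01,.16,.096,[.494,-.12,1.6])
E
```

```text
cam in tool [ 0.08140413  0.00066118 -0.1429017 ] fx 315.80861578666156
[0.46576396 0.11012733 2.25862856] 129.40988378734843 res px [-0.9 -0.5  0.8 -0.6 -0.7  1.   0.7  0.4] e -0.6348638038780728 0.7726240680469797
[ 0.49674673 -0.12065161  1.60310413] 91.85110077247006 res px [ 1.6  0.4 -1.1 -0.5 -2.1 -0.7  1.6  1.3] e -0.03230218310978392 0.9994781483185823
```

```bash
cat >> h.py <<'E'
def tcp(g,R): return np.array(g)+R[:,2]*env.hold_point_z
E
python3 - <<'E'
from h import *
e=np.array([-.635,.7726,0]);R=tool(e[:2],25)
g=np.array([.4655,.110,.024])+.028*e
p=tcp(g,R);print(p);rows(p-R[:,2]*.08,R,8)
E
```

```text
[0.45273804 0.12552739 0.00705204]
n 8 offset [0.431 0.16  0.453] turn [-0.032 -0.52  -0.142]
```

Call:
drive_tool --offset '[[0.431,0.16,0.453],[0.431,0.16,0.453],[0.431,0.16,0.453],[0.431,0.16,0.453],[0.431,0.16,0.453],[0.431,0.16,0.453],[0.431,0.16,0.453],[0.431,0.16,0.453],[0,0,0],[0,0,0]]' --turn '[[-0.03,-0.52,-0.14],[-0.03,-0.52,-0.14],[-0.03,-0.52,-0.14],[-0.03,-0.52,-0.14],[-0.03,-0.52,-0.14],[-0.03,-0.52,-0.14],[-0.03,-0.52,-0.14],[-0.03,-0.52,-0.14],[0,0,0],[0,0,0]]' --hand '[1,1,1,1,1,1,1,1,1,1]'

```text
time_s: 3.95
position: [0.4322, 0.1507, 0.0801]
tool_rot: [[-0.573, 0.775, 0.267], [0.703, 0.632, -0.327], [-0.422, -0.0, -0.907]]
ft_force: [0.3, -0.2, -0.3]
grip_width: 0.0854
gripper_force: 0.0
```

```bash
python3 - <<'E'
from h import *
e=np.array([-.635,.7726,0]);R=tool(e[:2],25)
g=np.array([.4655,.110,.024])+.028*e
rows(tcp(g,R),R,5);s=observe();print(s["q"],s["position"])
E
```

```text
n 5 offset [ 0.007 -0.     0.4  ] turn [-0.004 -0.001 -0.007]
[ 17.13471864  23.99762791 106.81456485 -33.88614005  44.57686175
   1.50916193] [0.43215601 0.15074735 0.08010871]
```

Call:
drive_tool --offset '[[0,0,0.4],[0,0,0.4],[0,0,0.4],[0,0,0.4],[0,0,0.4],[0,0,0],[0,0,0],[0,0,0],[0,0,0],[0,0,0]]' --turn '[[0,0,0],[0,0,0],[0,0,0],[0,0,0],[0,0,0],[0,0,0],[0,0,0],[0,0,0],[0,0,0],[0,0,0]]' --hand '[1,1,1,1,1,1,0.3,0.3,0.3,0.3]' --newtons 60

```text
time_s: 5.2
position: [0.4528, 0.1254, 0.0078]
tool_rot: [[-0.574, 0.774, 0.268], [0.701, 0.633, -0.327], [-0.423, 0.0, -0.906]]
ft_force: [-1.6, 0.7, 5.8]
grip_width: 0.0497
gripper_force: 62.2
```

Call:
drive_tool --offset '[[0,0,0],[0,0,0],[0,0,0],[0,0,0],[0,0,0],[0,0,0],[0,0,0],[0,0,0],[0,0,0],[0,0,0]]' --turn '[[0,0,0],[0,0,0],[0,0,0],[0,0,0],[0,0,0],[0,0,0],[0,0,0],[0,0,0],[0,0,0],[0,0,0]]' --hand '[0.2,0.1,0,0,0,0,0,0,0,0]' --newtons 60

```text
time_s: 6.45
position: [0.4528, 0.1254, 0.0078]
tool_rot: [[-0.574, 0.774, 0.268], [0.701, 0.633, -0.327], [-0.423, 0.0, -0.906]]
ft_force: [-0.9, 0.7, 5.2]
grip_width: 0.049
gripper_force: 62.2
```

```bash
cat >> h.py <<'E'
def frame(e):
    e=np.array([*e,0.]);return e/np.linalg.norm(e)
up=np.array([0,0,1.])
def H(R,p): M=np.eye(4);M[:3,:3]=R;M[:3,3]=p;return M
def cur(): s=observe();return H(s["tool_rot"],s["position"])
E
python3 - <<'E'
from h import *
e=frame((-.635,.7726));s=observe()
c=np.array([.4655,.110,.044]);y=s["tool_rot"][:,1];y=y/np.linalg.norm(y)
d=np.dot(s["position"]-c,y);print("y shift mm",d*1e3);c=c+d*y; c[2]=.044
e=np.cross(up,y);e[2]=0;e=e/np.linalg.norm(e);e=e if e[1]>0 else -e;print(e)
T=np.linalg.inv(cur())@H(np.c_[e,np.cross(-up,e),-up],c);np.save("T1.npy",T)
p=s["position"]+[0,0,.12];rows(p,s["tool_rot"],6)
E
```

```text
y shift mm -0.11121347038987345
[-0.63307416  0.77409115  0.        ]
n 6 offset [-0.212  0.    -0.453] turn [0. 0. 0.]
```

Call:
drive_tool --offset '[[-0.1,0,-0.2],[-0.21,0,-0.45],[-0.21,0,-0.45],[-0.21,0,-0.45],[-0.21,0,-0.45],[-0.21,0,-0.45],[-0.1,0,-0.25],[0,0,0],[0,0,0],[0,0,0]]' --turn '[[0,0,0],[0,0,0],[0,0,0],[0,0,0],[0,0,0],[0,0,0],[0,0,0],[0,0,0],[0,0,0],[0,0,0]]' --hand '[0,0,0,0,0,0,0,0,0,0]'

```text
time_s: 7.7
position: [0.4522, 0.1254, 0.1254]
tool_rot: [[-0.574, 0.774, 0.265], [0.702, 0.633, -0.328], [-0.422, -0.002, -0.907]]
ft_force: [0.2, -0.7, -1.7]
grip_width: 0.0492
gripper_force: 62.3
```

```bash
python3 - <<'E'
from h import *
T=np.load("T1.npy");e=frame((-.0323,.9995));s=observe();print(s["position"],s["grip_width"],s["q"])
C=H(np.c_[up,np.cross(e,up),e],np.array([.455,.09,.055+.05])-.022*e)
G=C@np.linalg.inv(T);print(G);rows(G[:3,3],G[:3,:3],20)
E
```

```text
[0.45223453 0.12536638 0.12539986] 0.04917159436219939 [ 13.07179055  19.82514931 102.94619652 -29.78939417  49.76730703
  -8.18876868]
[[-1.35525617e-02  9.99486956e-01 -2.90198609e-02  4.54552448e-01]
 [ 4.22923719e-01  3.20284913e-02  9.05599085e-01  1.04152490e-01]
 [ 9.06063936e-01  8.14920475e-17 -4.23140809e-01  1.24932489e-01]
 [ 0.00000000e+00  0.00000000e+00  0.00000000e+00  1.00000000e+00]]
n 20 offset [-0.028 -0.007 -0.009] turn [-0.119  0.72   0.324]
```

Call:
drive_tool --offset '[[-0.03,-0.01,-0.01],[-0.03,-0.01,-0.01],[-0.03,-0.01,-0.01],[-0.03,-0.01,-0.01],[-0.03,-0.01,-0.01],[-0.03,-0.01,-0.01],[-0.03,-0.01,-0.01],[-0.03,-0.01,-0.01],[-0.03,-0.01,-0.01],[-0.03,-0.01,-0.01]]' --turn '[[-0.12,0.72,0.32],[-0.12,0.72,0.32],[-0.12,0.72,0.32],[-0.12,0.72,0.32],[-0.12,0.72,0.32],[-0.12,0.72,0.32],[-0.12,0.72,0.32],[-0.12,0.72,0.32],[-0.12,0.72,0.32],[-0.12,0.72,0.32]]' --hand '[0,0,0,0,0,0,0,0,0,0]'

```text
time_s: 8.95
position: [0.4546, 0.1133, 0.1303]
tool_rot: [[-0.377, 0.926, -0.002], [0.862, 0.351, 0.366], [0.34, 0.136, -0.93]]
ft_force: [-0.2, 0.2, -2.6]
grip_width: 0.0493
gripper_force: 62.2
```

Call:
drive_tool --offset '[[-0.03,-0.01,-0.01],[-0.03,-0.01,-0.01],[-0.03,-0.01,-0.01],[-0.03,-0.01,-0.01],[-0.03,-0.01,-0.01],[-0.03,-0.01,-0.01],[-0.03,-0.01,-0.01],[-0.03,-0.01,-0.01],[-0.03,-0.01,-0.01],[0,0,0]]' --turn '[[-0.12,0.72,0.32],[-0.12,0.72,0.32],[-0.12,0.72,0.32],[-0.12,0.72,0.32],[-0.12,0.72,0.32],[-0.12,0.72,0.32],[-0.12,0.72,0.32],[-0.12,0.72,0.32],[-0.12,0.72,0.32],[0,0,0]]' --hand '[0,0,0,0,0,0,0,0,0,0]'

```text
time_s: 10.2
position: [0.4539, 0.102, 0.1254]
tool_rot: [[-0.056, 0.998, -0.042], [0.489, 0.064, 0.87], [0.871, 0.028, -0.491]]
ft_force: [-0.3, -0.1, -0.9]
grip_width: 0.0494
gripper_force: 62.2
```

```bash
python3 - <<'E'
from h import *
import cv2
T=np.load("T1.npy");e=frame((-.0323,.9995));s=observe();print(s["position"],s["grip_width"],s["q"])
for dz in(.05,.004):
    C=H(np.c_[up,np.cross(e,up),e],np.array([.455,.09,.055+dz])-.022*e)
    G=C@np.linalg.inv(T);rows(G[:3,3],G[:3,:3],4)
a=get_image("side");b=get_image("wrist")
print((cur()@T).round(3))
cv2.imwrite("pics/s2.png",np.hstack([cv2.resize(a[190:350,190:350],(500,500),interpolation=cv2.INTER_CUBIC),cv2.resize(b,None,fx=.58,fy=.58).copy() if 0 else cv2.resize(b,(300,500))[:, :, :]]))
E
```

```text
[0.45393804 0.10204783 0.12544919] 0.04939674599616748 [-28.86329737  33.73432251 102.60501385  47.92938473  87.72376334
 -55.79888851]
n 4 offset [0.003 0.004 0.013] turn [-0.038  0.182  0.094]
n 4 offset [-0.251 -0.001  0.147] turn [-0.038  0.182  0.094]
[[-0.035  0.997 -0.063  0.457]
 [ 0.076  0.066  0.995  0.065]
 [ 0.997  0.03  -0.078  0.109]
 [ 0.     0.     0.     1.   ]]
```

View pics/s2.png

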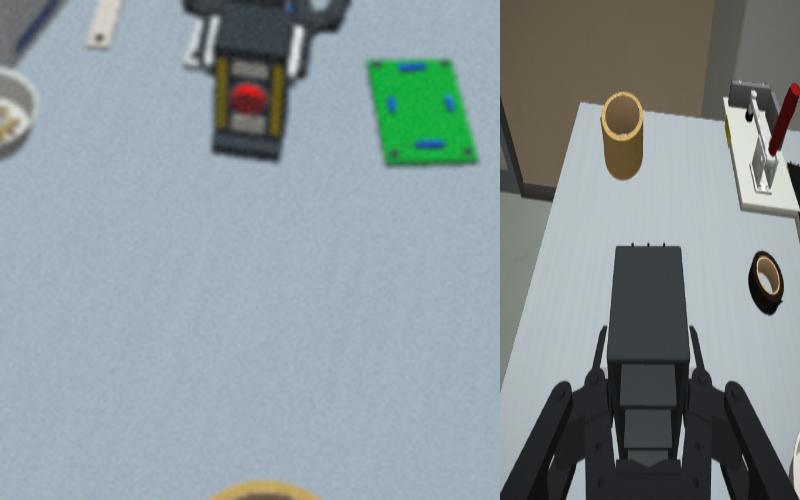

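The side crop shows the red stud facing left and the cover upright in the grip. I'll finish the angle, then lower it.

Call:
drive_tool --offset '[[0,0,0.01],[0,0,0.01],[0,0,0.01],[0,0,0.01],[0,0,0],[0,0,0],[0,0,0],[0,0,0],[0,0,0],[0,0,0]]' --turn '[[-0.04,0.18,0.095],[-0.04,0.18,0.095],[-0.04,0.18,0.095],[-0.04,0.18,0.095],[0,0,0],[0,0,0],[0,0,0],[0,0,0],[0,0,0],[0,0,0]]' --hand '[0,0,0,0,0,0,0,0,0,0]'

```text
time_s: 11.55
position: [0.4539, 0.104, 0.1258]
tool_rot: [[-0.016, 0.999, -0.028], [0.423, 0.032, 0.905], [0.906, 0.002, -0.424]]
ft_force: [0.4, -0.6, -1.9]
grip_width: 0.0494
gripper_force: 62.2
```

```bash
python3 - <<'E'
from h import *
T=np.load("T1.npy");e=frame((-.0323,.9995));s=observe();print(s["position"],s["q"])
M=cur()@T;print(M.round(3))
for dz in(.004,0):
    C=H(np.c_[up,np.cross(e,up),e],np.array([.455,.09,.055+dz])-.022*e)
    G=C@np.linalg.inv(T);rows(G[:3,3],G[:3,:3],5)
E
```

```text
[0.45389509 0.10401795 0.12575412] [-29.85165304  35.51515599 103.53025456  50.48592918  89.50149066
 -56.21699548]
[[-0.002  0.999 -0.032  0.455]
 [ 0.     0.032  0.999  0.068]
 [ 1.     0.002 -0.001  0.106]
 [ 0.     0.     0.     1.   ]]
n 5 offset [-0.212  0.003  0.1  ] turn [0.002 0.001 0.004]
n 5 offset [-0.23   0.003  0.108] turn [0.002 0.001 0.004]
```

Call:
drive_tool --offset '[[-0.21,0,0.1],[-0.21,0,0.1],[-0.21,0,0.1],[-0.21,0,0.1],[-0.16,0,0.075],[-0.05,0,0.023],[-0.03,0,0.015],[-0.03,0,0.015],[-0.02,0,0.01],[0,0,0]]' --turn '[[0,0,0],[0,0,0],[0,0,0],[0,0,0],[0,0,0],[0,0,0],[0,0,0],[0,0,0],[0,0,0],[0,0,0]]' --hand '[0,0,0,0,0,0,0,0,0,0]'

```text
time_s: 12.8
position: [0.454, 0.1044, 0.0757]
tool_rot: [[-0.016, 0.999, -0.028], [0.423, 0.032, 0.905], [0.906, 0.002, -0.424]]
ft_force: [0.4, -0.4, -1.7]
grip_width: 0.0497
gripper_force: 62.2
```

```bash
python3 - <<'E'
from h import *
T=np.load("T1.npy");M=cur()@T;print(M.round(4));s=observe();print(s["ft_force"],s["wrist_torque"])
E
```

```text
[[-2.300e-03  9.995e-01 -3.210e-02  4.552e-01]
 [ 4.000e-04  3.210e-02  9.995e-01  6.830e-02]
 [ 1.000e+00  2.300e-03 -4.000e-04  5.580e-02]
 [ 0.000e+00  0.000e+00  0.000e+00  1.000e+00]]
[ 0.37820066 -0.37097667 -1.74565046] [-0.70432408 -0.07142985  0.00112081]
```

Not touching yet (0.8 mm by estimate), so I'll lower slowly.

Call:
drive_tool --offset '[[-0.012,0,0.006],[-0.012,0,0.006],[-0.012,0,0.006],[0,0,0],[0,0,0],[0,0,0],[0,0,0],[0,0,0],[0,0,0],[0,0,0]]' --turn '[[0,0,0],[0,0,0],[0,0,0],[0,0,0],[0,0,0],[0,0,0],[0,0,0],[0,0,0],[0,0,0],[0,0,0]]' --hand '[0,0,0,0,0,0,0,0,0,0]'

```text
time_s: 14.05
position: [0.454, 0.1045, 0.0741]
tool_rot: [[-0.016, 0.999, -0.028], [0.423, 0.032, 0.905], [0.906, 0.002, -0.424]]
ft_force: [-0.4, 0.7, -1.5]
grip_width: 0.0495
gripper_force: 62.2
```

Call:
drive_tool --offset '[[-0.01,0,0.005],[-0.01,0,0.005],[-0.01,0,0.005],[0,0,0],[0,0,0],[0,0,0],[0,0,0],[0,0,0],[0,0,0],[0,0,0]]' --turn '[[0,0,0],[0,0,0],[0,0,0],[0,0,0],[0,0,0],[0,0,0],[0,0,0],[0,0,0],[0,0,0],[0,0,0]]' --hand '[0,0,0,0,0,0,0,0,0,0]'

```text
time_s: 15.3
position: [0.454, 0.1045, 0.0727]
tool_rot: [[-0.016, 0.999, -0.028], [0.423, 0.032, 0.905], [0.906, 0.002, -0.424]]
ft_force: [0.3, 0.2, -2.5]
grip_width: 0.0496
gripper_force: 62.2
```

Call:
drive_tool --offset '[[-0.01,0,0.005],[0,0,0],[-0.01,0,0.005],[0,0,0],[-0.01,0,0.005],[0,0,0],[-0.01,0,0.005],[0,0,0],[0,0,0],[0,0,0]]' --turn '[[0,0,0],[0,0,0],[0,0,0],[0,0,0],[0,0,0],[0,0,0],[0,0,0],[0,0,0],[0,0,0],[0,0,0]]' --hand '[0,0,0,0,0,0,0,0,0,0]'

```text
time_s: 16.55
position: [0.454, 0.1045, 0.0714]
tool_rot: [[-0.016, 0.999, -0.028], [0.422, 0.032, 0.906], [0.906, 0.003, -0.423]]
ft_force: [-0.8, -2.7, 6.1]
grip_width: 0.0492
gripper_force: 62.9
```

Contact at about 8 N. I'll release the cover and back off along the tool.

Call:
drive_tool --offset '[[0.004,0,-0.002],[0,0,0],[0,0,0],[0,0,0],[0,0,0],[0,0,0],[0,0,0],[0,0,0],[0,0,0],[0,0,0]]' --turn '[[0,0,0],[0,0,0],[0,0,0],[0,0,0],[0,0,0],[0,0,0],[0,0,0],[0,0,0],[0,0,0],[0,0,0]]' --hand '[0.56,0.58,0.6,0.65,0.7,0.8,0.9,1,1,1]'

```text
time_s: 17.8
position: [0.454, 0.1045, 0.0711]
tool_rot: [[-0.016, 0.999, -0.028], [0.423, 0.032, 0.905], [0.906, 0.002, -0.424]]
ft_force: [-0.1, 0.2, 0.4]
grip_width: 0.0854
gripper_force: 0.0
```

Call:
drive_tool --offset '[[0,0,-0.1],[0,0,-0.2],[0,0,-0.3],[0,0,-0.35],[0,0,-0.35],[0,0,-0.35],[0,0,-0.35],[0,0,0],[0,0,0],[0,0,0]]' --turn '[[0,0,0],[0,0,0],[0,0,0],[0,0,0],[0,0,0],[0,0,0],[0,0,0],[0,0,0],[0,0,0],[0,0,0]]' --hand '[1,1,1,1,1,1,1,1,1,1]'

```text
time_s: 19.05
position: [0.456, 0.0325, 0.1049]
tool_rot: [[-0.015, 0.999, -0.029], [0.423, 0.032, 0.906], [0.906, 0.002, -0.423]]
ft_force: [-0.3, -0.5, -0.6]
grip_width: 0.0853
gripper_force: 0.0
```

```bash
python3 - <<'E'
from h import *
import cv2
s=observe();print(s["position"],s["ft_force"])
a=get_image("side");b=get_image("wrist");c=camera_info("wrist")
cv2.imwrite("pics/s3.png",np.hstack([cv2.resize(a[170:290,200:320],(400,400),interpolation=cv2.INTER_CUBIC),cv2.resize(b[:,56:456],(400,400))[:, :, :]]))
e=frame((-.0323,.9995));O=np.array([.455,.0683,.055]);n=np.cross(e,up)
P=np.array([O+[0,0,h]+a*n*.025+d*e for h,d in((.055,0),(.055,.044),(-.055,0)) for a in(-1,1)])
print("wrist half",((proj(c,P)-[56,0])*[1,400/384]+[400,0]).round(0).tolist())
print("side half",((proj(camera_info("side"),P)-[200,170])*400/120).round(0).tolist())
G=tool(e[:2],45);g=O+.035*up+.026*e
rows(tcp(g,G)-.08*G[:,2],G,20)
E
```

```text
[0.45602676 0.03251597 0.10489593] [-0.25760875 -0.54135909 -0.62635624]
wrist half [[552.0, 203.0], [637.0, 204.0], [558.0, 156.0], [631.0, 156.0], [565.0, 302.0], [625.0, 302.0]]
side half [[280.0, 141.0], [206.0, 131.0], [269.0, 185.0], [192.0, 174.0], [274.0, 257.0], [205.0, 247.0]]
n 20 offset [ 0.159  0.    -0.007] turn [ 0.001 -0.916  0.   ]
```

View pics/s3.png

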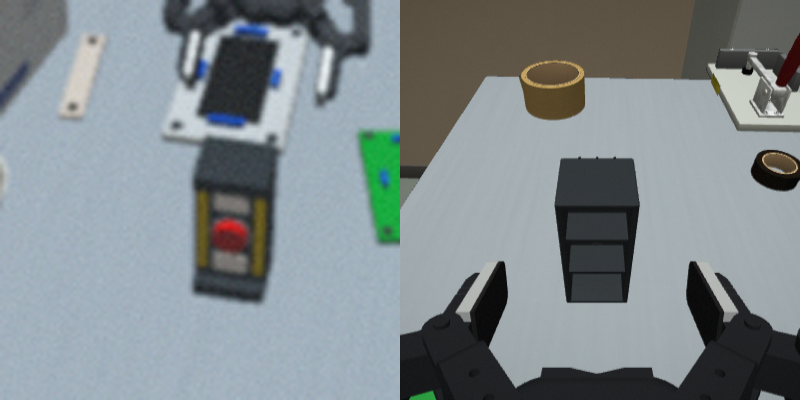

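The cover stands upright with its stud face to the left, within 2 mm of the prediction. Next I'll swing the gripper over the top to the other side.

Call:
drive_tool --offset '[[0.16,0,0],[0.16,0,0],[0.16,0,0],[0.16,0,0],[0.16,0,0],[0.16,0,0],[0.16,0,0],[0.16,0,0],[0.16,0,0],[0.16,0,0]]' --turn '[[0,-0.92,0],[0,-0.92,0],[0,-0.92,0],[0,-0.92,0],[0,-0.92,0],[0,-0.92,0],[0,-0.92,0],[0,-0.92,0],[0,-0.92,0],[0,-0.92,0]]' --hand '[1,1,1,1,1,1,1,1,1,1]'

```text
time_s: 20.4
position: [0.4544, 0.0795, 0.1449]
tool_rot: [[-0.032, 0.999, -0.003], [0.986, 0.032, 0.166], [0.166, 0.003, -0.986]]
ft_force: [-0.3, -0.4, -0.2]
grip_width: 0.0856
gripper_force: 0.0
```

Call:
drive_tool --offset '[[0.16,0,0],[0.16,0,0],[0.16,0,0],[0.16,0,0],[0.16,0,0],[0.16,0,0],[0.16,0,0],[0.16,0,0],[0.16,0,0],[0,0,0]]' --turn '[[0,-0.92,0],[0,-0.92,0],[0,-0.92,0],[0,-0.92,0],[0,-0.92,0],[0,-0.92,0],[0,-0.92,0],[0,-0.92,0],[0,-0.92,0],[0,0,0]]' --hand '[1,1,1,1,1,1,1,1,1,1]'

```text
time_s: 21.65
position: [0.4523, 0.1346, 0.1316]
tool_rot: [[-0.027, 0.999, 0.022], [0.766, 0.034, -0.642], [-0.642, -0.0, -0.767]]
ft_force: [-0.4, -0.8, 0.3]
grip_width: 0.0852
gripper_force: 0.0
```

```bash
cat >> h.py <<'E'
def tgt2(back):
    e=frame((-.0323,.9995));O=np.array([.455,.0683,.055]);G=tool(e[:2],45);g=O+.035*up+.026*e
    return tcp(g,G)-back*G[:,2],G
E
python3 - <<'E'
from h import *
s=observe();print(s["position"],s["q"])
rows(*tgt2(.08),2);rows(*tgt2(0),6)
E
```

```text
[0.45234125 0.13464901 0.13159192] [ 21.2530624   30.45436247  89.42341164 -38.16564721  78.5950836
  33.3719534 ]
n 2 offset [ 0.013  0.006 -0.041] turn [ 0.004 -0.422  0.008]
n 6 offset [-0.013  0.002  0.319] turn [ 0.001 -0.141  0.003]
```

Correct the tilt first, then go straight in and grip.

Call:
drive_tool --offset '[[0.013,0.006,-0.04],[0.013,0.006,-0.04],[0,0,0],[0,0,0.33],[0,0,0.33],[0,0,0.33],[0,0,0.33],[0,0,0.33],[0,0,0.33],[0,0,0]]' --turn '[[0,-0.42,0.01],[0,-0.42,0.01],[0,0,0],[0,0,0],[0,0,0],[0,0,0],[0,0,0],[0,0,0],[0,0,0],[0,0,0]]' --hand '[1,1,1,1,1,1,1,1,1,1]'

```text
time_s: 22.9
position: [0.4549, 0.0799, 0.0778]
tool_rot: [[-0.019, 1.0, 0.022], [0.707, 0.029, -0.707], [-0.707, 0.002, -0.707]]
ft_force: [-0.3, -0.3, 0.4]
grip_width: 0.0854
gripper_force: 0.0
```

```bash
python3 - <<'E'
from h import *
rows(*tgt2(0),1)
E
```

```text
n 1 offset [ 0.038 -0.007 -0.002] turn [-0.004 -0.001 -0.035]
```

Call:
drive_tool --offset '[[0.04,0.015,0],[0,0,0],[0,0,0],[0,0,0],[0,0,0],[0,0,0],[0,0,0],[0,0,0],[0,0,0],[0,0,0]]' --turn '[[0,0,-0.03],[0,0,0],[0,0,0],[0,0,0],[0,0,0],[0,0,0],[0,0,0],[0,0,0],[0,0,0],[0,0,0]]' --hand '[1,1,0.85,0.75,0.68,0.64,0.6,0.5,0.3,0]' --newtons 60

```text
time_s: 24.15
position: [0.4556, 0.0817, 0.0775]
tool_rot: [[-0.022, 0.999, 0.024], [0.707, 0.032, -0.707], [-0.707, 0.001, -0.707]]
ft_force: [-3.3, 0.1, 3.7]
grip_width: 0.0495
gripper_force: 61.9
```

Call:
drive_tool --offset '[[0,0,0],[0,0,0],[0,0,0],[0,0,0],[-0.1,0,-0.1],[-0.2,0,-0.2],[-0.3,0,-0.3],[-0.3,0,-0.3],[-0.3,0,-0.3],[-0.3,0,-0.3]]' --turn '[[0,0,0],[0,0,0],[0,0,0],[0,0,0],[0,0,0],[0,0,0],[0,0,0],[0,0,0],[0,0,0],[0,0,0]]' --hand '[0,0,0,0,0,0,0,0,0,0]'

```text
time_s: 25.4
position: [0.4556, 0.0818, 0.1635]
tool_rot: [[-0.022, 0.999, 0.024], [0.707, 0.033, -0.706], [-0.707, 0.002, -0.708]]
ft_force: [0.1, 0.2, -2.7]
grip_width: 0.0491
gripper_force: 62.0
```

```bash
python3 - <<'E'
from h import *
import cv2
W=np.array([[8.42879583e-01,5.38102149e-01,-2.91783244e-04,-3.98430688e-01],[5.09678572e-01,-7.98182947e-01,3.21141302e-01,-2.49282281e-01],[1.72573928e-01,-2.70832162e-01,-9.47031245e-01,3.26936242e-01],[0,0,0,1]])
cw=dict(camera_info("wrist"),world_to_cam=W);ct=camera_info("top")
def blobs(f,sc,box):
    im=cv2.imread(f);h=cv2.cvtColor(im,cv2.COLOR_BGR2HSV);m=cv2.inRange(h,(100,90,60),(125,255,255))
    M=np.zeros_like(m);x0,x1,y0,y1=box;M[y0:y1,x0:x1]=m[y0:y1,x0:x1]
    n,_,st,ce=cv2.connectedComponentsWithStats(M);k=[i for i in range(1,n) if st[i,4]>25]
    print([(ce[i].round(1).tolist(),int(st[i,4])) for i in k]);return ce[k]/sc
def fit(c,px,zz=.0145):
    def P(v):
        e=np.array([np.cos(v[2]),np.sin(v[2]),0]);n=np.array([e[1],-e[0],0]);b=np.array([v[0],v[1],zz])
        return np.array([b+.061*e,b-.061*e,b+.031*n,b-.031*n])
    def f(v):
        q=proj(c,P(v));return np.ravel([px[np.argmin(((px-a)**2).sum(1))]-a for a in q])
    r=least_squares(f,[.495,-.1205,1.603]);print(r.x.round(4),r.fun.round(1))
fit(cw,(blobs("pics/w1.png",1.5,(255,425,300,475))))
fit(ct,(blobs("pics/top0.png",800/512,(395,490,275,335))))
# T2
R=np.array([[-.022,.999,.024],[.707,.032,-.707],[-.707,.001,-.707]]);R=Ro.from_matrix(R).as_matrix()
e=np.cross(up,R[:,1]);e[2]=0;e/=np.linalg.norm(e);e=e if e[1]>0 else -e
p=np.array([.4556,.0817,.0775]);O=np.array([.4555,.0683,.055]);n=R[:,1];O=O+np.dot(p-O,n)*n;O[2]=.055;print(e,O)
T=np.linalg.inv(H(R,p))@H(np.c_[up,np.cross(e,up),e],O);np.save("T2.npy",T)
# hover
ne=frame((-.0323,.9995));C=H(np.c_[-ne,np.cross(up,-ne),up],[.4955,-.1205,.075]);G=C@np.linalg.inv(T);print(G.round(3));rows(G[:3,3],G[:3,:3],20)
s=observe();print(s["q"])
E
```

```text
[([361.9, 346.7], 285), ([298.6, 384.2], 144), ([358.6, 413.7], 147), ([297.9, 447.9], 219)]
[ 0.4961 -0.1214  1.6112] [ 0.  -0.1 -0.2  0.3  0.1 -0.1  0.1  0. ]
[([471.9, 301.9], 38), ([408.4, 306.5], 46)]
[ 0.494  -0.1208  1.1485] [ -0.9   9.7   0.9  -9.7  16.2   8.4 -16.2  -8.3]
[-0.03226523  0.99947934  0.        ] [0.45605917 0.06831805 0.055     ]
[[-0.022  1.    -0.022  0.496]
 [ 0.707  0.031  0.707 -0.143]
 [ 0.707  0.    -0.707  0.088]
 [ 0.     0.     0.     1.   ]]
n 20 offset [-0.309  0.042  0.116] turn [0.001 0.75  0.001]
[ 17.36639682  27.75978499  91.13039296 -43.82014699  79.76395476
  31.08679203]
```

```bash
cat >> h.py <<'E'
def seat(h,x=.4945,y=-.1205,a=1.6112):
    T=np.load("T2.npy");ne=frame((np.cos(a),np.sin(a)));C=H(np.c_[-ne,np.cross(up,-ne),up],[x,y,.01+h])
    G=C@np.linalg.inv(T);return G[:3,3],G[:3,:3]
E
python3 - <<'E'
from h import *
p,R=seat(.065);rows(p,R,19)
E
```

```text
n 19 offset [-0.325  0.042  0.123] turn [ 0.001  0.789 -0.004]
```

Call:
drive_tool --offset '[[-0.325,0.04,0.12],[-0.325,0.04,0.12],[-0.325,0.04,0.12],[-0.325,0.04,0.12],[-0.325,0.04,0.12],[-0.325,0.04,0.12],[-0.325,0.04,0.12],[-0.325,0.04,0.12],[-0.325,0.04,0.12],[-0.325,0.04,0.12]]' --turn '[[0,0.79,0],[0,0.79,0],[0,0.79,0],[0,0.79,0],[0,0.79,0],[0,0.79,0],[0,0.79,0],[0,0.79,0],[0,0.79,0],[0,0.79,0]]' --hand '[0,0,0,0,0,0,0,0,0,0]'

```text
time_s: 26.65
position: [0.476, -0.0526, 0.1709]
tool_rot: [[-0.034, 0.999, 0.001], [0.998, 0.034, 0.044], [0.044, 0.002, -0.999]]
ft_force: [0.8, 1.0, -1.7]
grip_width: 0.0493
gripper_force: 62.1
```

Call:
drive_tool --offset '[[-0.325,0.04,0.12],[-0.325,0.04,0.12],[-0.325,0.04,0.12],[-0.325,0.04,0.12],[-0.325,0.04,0.12],[-0.325,0.04,0.12],[-0.325,0.04,0.12],[-0.325,0.04,0.12],[0,0,0],[0,0,0]]' --turn '[[0,0.79,-0.01],[0,0.79,-0.01],[0,0.79,-0.01],[0,0.79,-0.01],[0,0.79,-0.01],[0,0.79,-0.01],[0,0.79,-0.01],[0,0.79,-0.01],[0,0,0],[0,0,0]]' --hand '[0,0,0,0,0,0,0,0,0,0]'

```text
time_s: 27.9
position: [0.492, -0.1356, 0.102]
tool_rot: [[-0.035, 0.999, -0.023], [0.763, 0.041, 0.645], [0.646, 0.005, -0.764]]
ft_force: [0.4, 0.8, -1.6]
grip_width: 0.0491
gripper_force: 62.1
```

```bash
python3 - <<'E'
from h import *
s=observe();print(s["position"],s["q"],s["grip_width"])
p,R=seat(.065);rows(p,R,1)
p,R=seat(.03);rows(p,R,5)
E
```

```text
[ 0.49203172 -0.13561941  0.10198265] [-42.86913097  36.27700807  83.70056397  27.238221    90.75422682
 -52.59093597] 0.04908082578961324
n 1 offset [-0.363  0.074  0.139] turn [0.024 0.796 0.048]
n 5 offset [-0.191  0.014  0.155] turn [0.005 0.159 0.01 ]
```

Go to 30 mm above the floor, level, then look.

Call:
drive_tool --offset '[[-0.19,0.014,0.155],[-0.19,0.014,0.155],[-0.19,0.014,0.155],[-0.19,0.014,0.155],[-0.19,0.014,0.155],[0,0,0],[0,0,0],[0,0,0],[0,0,0],[0,0,0]]' --turn '[[0.005,0.16,0.01],[0.005,0.16,0.01],[0.005,0.16,0.01],[0.005,0.16,0.01],[0.005,0.16,0.01],[0,0,0],[0,0,0],[0,0,0],[0,0,0],[0,0,0]]' --hand '[0,0,0,0,0,0,0,0,0,0]'

```text
time_s: 29.15
position: [0.4952, -0.143, 0.0529]
tool_rot: [[-0.026, 0.999, -0.028], [0.705, 0.038, 0.708], [0.709, -0.001, -0.706]]
ft_force: [-0.1, 0.1, -1.6]
grip_width: 0.0493
gripper_force: 62.1
```

```bash
python3 - <<'E'
from h import *
import cv2
print(cur().round(4));T=np.load("T2.npy");M=cur()@T;print(M.round(4))
for h in(.03,.002):rows(*seat(h),4)
c=camera_info("wrist");b=get_image("wrist");cv2.imwrite("pics/w2raw.png",b);cv2.imwrite("pics/w2.png",cv2.resize(b,(780,585),interpolation=cv2.INTER_CUBIC))
np.save("w2cam.npy",c["world_to_cam"])
E
```

```text
[[-2.640e-02  9.993e-01 -2.760e-02  4.952e-01]
 [ 7.050e-01  3.820e-02  7.082e-01 -1.430e-01]
 [ 7.087e-01 -8.000e-04 -7.055e-01  5.290e-02]
 [ 0.000e+00  0.000e+00  0.000e+00  1.000e+00]]
[[ 3.940e-02  9.992e-01  9.000e-04  4.943e-01]
 [-9.992e-01  3.940e-02 -2.300e-03 -1.205e-01]
 [-2.300e-03 -8.000e-04  1.000e+00  3.960e-02]
 [ 0.000e+00  0.000e+00  0.000e+00  1.000e+00]]
n 4 offset [ 0.002  0.001 -0.002] turn [ 0.    -0.005 -0.003]
n 4 offset [-0.122  0.001  0.122] turn [ 0.    -0.005 -0.003]
```

View pics/w2.png

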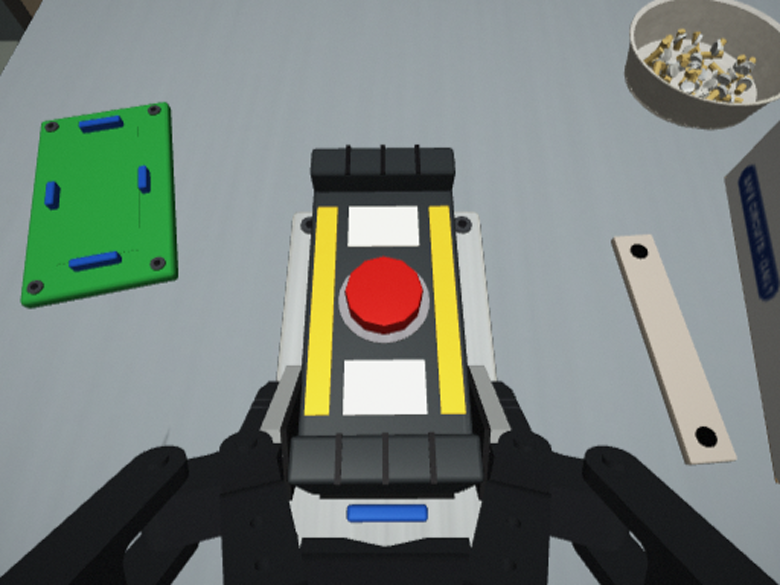

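```bash
python3 - <<'E'
from h import *
c=dict(camera_info("wrist"));k=780/512
T=np.load("T2.npy");M=cur()@T
def pr(P,M): return (proj(c,(M[:3,:3]@np.array(P,float).T).T+M[:3,3])*k).round(0).tolist()
print("cover far/near rib outer top",pr([(-.055,-.025,.044),(-.055,.025,.044),(.055,-.025,.044),(.055,.025,.044)],M),"stud",pr([(0,0,.0425)],M))
ne=frame((np.cos(1.6112),np.sin(1.6112)));N=H(np.c_[-ne,np.cross(up,-ne),up],[.4945,-.1205,0])
print("plate far",pr([(-.08,-.048,.01),(-.08,.048,.01)],N),"near lip inner/outer top",pr([(.058,-.015,.017),(.058,.015,.017),(.064,-.015,.017),(.064,.015,.017)],N),"plate near edge mid",pr([(.08,0,.01)],N))
E
```

```text
cover far/near rib outer top [[310.0, 143.0], [452.0, 142.0], [280.0, 479.0], [481.0, 478.0]] stud [[381.0, 284.0]]
plate far [[288.0, 209.0], [476.0, 208.0]] near lip inner/outer top [[342.0, 503.0], [423.0, 503.0], [341.0, 521.0], [424.0, 521.0]] plate near edge mid [[383.0, 570.0]]
```

The view shows the stud face up at (384,290), the plate's far corners at (295,213) and (480,213), and the near lip at (347–427, 505–522). Relative to the nest, the cover sits about 1.2 mm toward −x and 0.8 mm toward −y, so I'll correct that while lowering.

```bash
python3 - <<'E'
from h import *
for h in(.030,.001):rows(*seat(h,x=.4957,y=-.1197),6)
E
```

```text
n 6 offset [0.004 0.006 0.001] turn [ 0.    -0.004 -0.002]
n 6 offset [-0.082  0.006  0.086] turn [ 0.    -0.004 -0.002]
```

Call:
drive_tool --offset '[[0.024,0.036,0.01],[-0.086,0,0.086],[-0.086,0,0.086],[-0.086,0,0.086],[-0.086,0,0.086],[-0.086,0,0.086],[-0.03,0,0.03],[-0.02,0,0.02],[-0.01,0,0.01],[0,0,0]]' --turn '[[0,-0.02,-0.01],[0,0,0],[0,0,0],[0,0,0],[0,0,0],[0,0,0],[0,0,0],[0,0,0],[0,0,0],[0,0,0]]' --hand '[0,0,0,0,0,0,0,0,0,0]'

```text
time_s: 30.45
position: [0.4966, -0.142, 0.0255]
tool_rot: [[-0.027, 0.999, -0.028], [0.706, 0.039, 0.707], [0.707, -0.0, -0.707]]
ft_force: [0.6, 0.2, -2.2]
grip_width: 0.0494
gripper_force: 62.1
```

```bash
python3 - <<'E'
from h import *
T=np.load("T2.npy");print((cur()@T).round(4));s=observe();print(s["ft_force"],s["wrist_torque"])
E
```

```text
[[ 4.010e-02  9.992e-01  2.000e-04  4.957e-01]
 [-9.992e-01  4.010e-02 -3.000e-04 -1.195e-01]
 [-3.000e-04 -2.000e-04  1.000e+00  1.210e-02]
 [ 0.000e+00  0.000e+00  0.000e+00  1.000e+00]]
[ 0.5832998   0.19840616 -2.15183953] [-0.59269009 -0.03896378  0.0437827 ]
```

Call:
drive_tool --offset '[[-0.01,0,0.01],[0,0,0],[-0.01,0,0.01],[0,0,0],[-0.008,0,0.008],[0,0,0],[-0.007,0,0.007],[0,0,0],[0,0,0],[0,0,0]]' --turn '[[0,0,0],[0,0,0],[0,0,0],[0,0,0],[0,0,0],[0,0,0],[0,0,0],[0,0,0],[0,0,0],[0,0,0]]' --hand '[0,0,0,0,0,0,0,0,0,0]'

```text
time_s: 31.7
position: [0.4966, -0.142, 0.024]
tool_rot: [[-0.028, 0.999, -0.028], [0.706, 0.039, 0.707], [0.708, 0.0, -0.707]]
ft_force: [-0.9, -0.9, 6.0]
grip_width: 0.0495
gripper_force: 62.8
```

Contact at floor height. Release and retreat.

Call:
drive_tool --offset '[[0.004,0,-0.004],[0,0,0],[0,0,0],[0,0,0],[0,0,0],[0,0,0],[0,0,0],[0,0,0],[0,0,0],[0,0,-0.1]]' --turn '[[0,0,0],[0,0,0],[0,0,0],[0,0,0],[0,0,0],[0,0,0],[0,0,0],[0,0,0],[0,0,0],[0,0,0]]' --hand '[0.57,0.59,0.62,0.68,0.75,0.85,1,1,1,1]'

```text
time_s: 32.95
position: [0.4966, -0.1448, 0.0265]
tool_rot: [[-0.027, 0.999, -0.028], [0.706, 0.039, 0.707], [0.708, -0.001, -0.707]]
ft_force: [-0.3, 0.1, -0.5]
grip_width: 0.0856
gripper_force: 0.0
```

Call:
drive_tool --offset '[[0,0,-0.3],[0,0,-0.5],[0,0,-0.6],[0,0,-0.6],[0,0,-0.6],[0,0,-0.3],[0,0,0],[0,0,0],[0,0,0],[0,0,0]]' --turn '[[0,0,0],[0,0,0],[0,0,0],[0,0,0],[0,0,0],[0,0,0],[0,0,0],[0,0,0],[0,0,0],[0,0,0]]' --hand '[1,1,1,1,1,1,0.5,0,0,0]'

```text
time_s: 34.2
position: [0.4999, -0.2265, 0.1083]
tool_rot: [[-0.027, 0.999, -0.028], [0.706, 0.039, 0.707], [0.708, -0.001, -0.706]]
ft_force: [-0.7, -0.3, 0.0]
grip_width: 0.0123
gripper_force: 0.0
```

```bash
python3 - <<'E'
from h import *
import cv2
c=camera_info("wrist");b=get_image("wrist");k=780/512
cv2.imwrite("pics/w3.png",cv2.resize(b,(780,585),interpolation=cv2.INTER_CUBIC))
print((proj(c,[[.4957,-.1197,.0525]])*k),cur().round(3),c["fx"])
np.save("w3cam.npy",c["world_to_cam"])
E
```

```text
[[382.55625151 215.63294641]] [[-0.027  0.999 -0.028  0.5  ]
 [ 0.706  0.039  0.707 -0.227]
 [ 0.708 -0.001 -0.707  0.108]
 [ 0.     0.     0.     1.   ]] 315.80861578666156
```

View pics/w3.png

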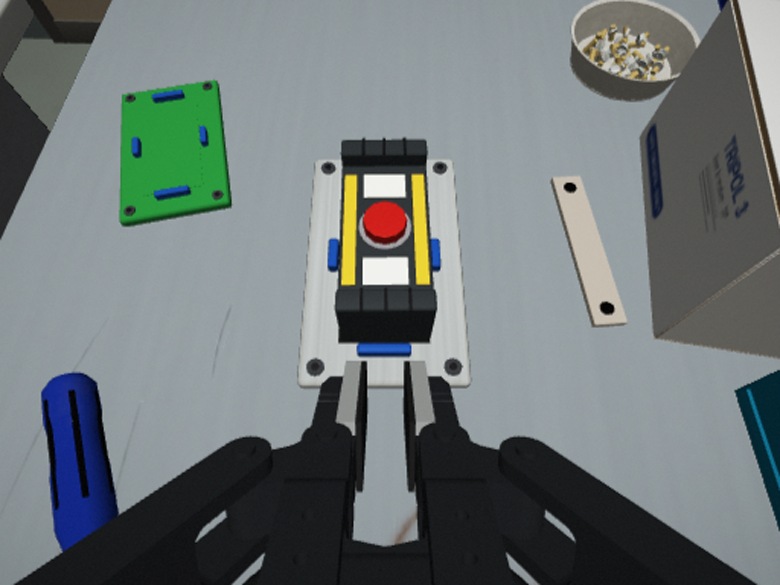

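The cover is flat between the lips with the stud up at (385,221), and the neighbouring parts are undisturbed. Next I'll bring the shut, vertical fingers over the stud.

```bash
python3 - <<'E'
from h import *
R=tool((-.0404,.9992),0);rows([.4957,-.1197,.09],R,9)
E
```

```text
n 9 offset [0.254 0.    0.176] turn [-0.    -0.834 -0.001]
```

Call:
drive_tool --offset '[[0.254,0,0.176],[0.254,0,0.176],[0.254,0,0.176],[0.254,0,0.176],[0.254,0,0.176],[0.254,0,0.176],[0.254,0,0.176],[0.254,0,0.176],[0.254,0,0.176],[0,0,0]]' --turn '[[0,-0.834,0],[0,-0.834,0],[0,-0.834,0],[0,-0.834,0],[0,-0.834,0],[0,-0.834,0],[0,-0.834,0],[0,-0.834,0],[0,-0.834,0],[0,0,0]]' --hand '[0,0,0,0,0,0,0,0,0,0]' --newtons 60

```text
time_s: 35.5
position: [0.4953, -0.1183, 0.0901]
tool_rot: [[-0.042, 0.999, -0.001], [0.999, 0.042, 0.001], [0.001, -0.001, -1.0]]
ft_force: [0.1, -0.7, 0.1]
grip_width: -0.0002
gripper_force: 0.0
```

```bash
python3 - <<'E'
from h import *
R=tool((-.0404,.9992),0);rows([.4957,-.1197,.09],R,1);rows([.4957,-.1197,.056],R,4)
s=observe();print(s["position"],s["grip_width"])
E
```

```text
n 1 offset [-0.034  0.008  0.002] turn [-0.012 -0.006  0.011]
n 4 offset [-0.009  0.002  0.213] turn [-0.003 -0.001  0.003]
[ 0.49532594 -0.11833479  0.09007854] -0.00019236193884568145
```

Call:
drive_tool --offset '[[-0.034,0.01,0],[0,0,0.21],[0,0,0.21],[0,0,0.21],[0,0,0.21],[0,0,0.05],[0,0,0.05],[0,0,0.05],[0,0,0.05],[0,0,0]]' --turn '[[0,0,0],[0,0,0],[0,0,0],[0,0,0],[0,0,0],[0,0,0],[0,0,0],[0,0,0],[0,0,0],[0,0,0]]' --hand '[0,0,0,0,0,0,0,0,0,0]'

```text
time_s: 36.75
position: [0.4963, -0.1214, 0.0491]
tool_rot: [[-0.039, 0.999, 0.0], [0.999, 0.039, -0.001], [-0.001, 0.0, -1.0]]
ft_force: [-0.9, 0.6, 4.2]
grip_width: 0.0003
gripper_force: 2.1
```

Call:
drive_tool --offset '[[0,0,0.03],[0,0,0.03],[0,0,0.02],[0,0,0.01],[0,0,0],[0,0,0],[0,0,0],[0,0,0],[0,0,0],[0,0,0]]' --turn '[[0,0,0],[0,0,0],[0,0,0],[0,0,0],[0,0,0],[0,0,0],[0,0,0],[0,0,0],[0,0,0],[0,0,0]]' --hand '[0,0,0,0,0,0,0,0,0,0]'

```text
time_s: 38.0
position: [0.4964, -0.1214, 0.0456]
tool_rot: [[-0.039, 0.999, 0.001], [0.999, 0.039, -0.001], [-0.001, 0.001, -1.0]]
ft_force: [-2.2, -0.4, 5.9]
grip_width: 0.0004
gripper_force: 3.0
```

Call:
drive_tool --offset '[[0,0,0.01],[0,0,0.01],[0,0,0.01],[0,0,0.005],[0,0,0.005],[0,0,0],[0,0,0],[0,0,0],[0,0,0],[0,0,0]]' --turn '[[0,0,0],[0,0,0],[0,0,0],[0,0,0],[0,0,0],[0,0,0],[0,0,0],[0,0,0],[0,0,0],[0,0,0]]' --hand '[0,0,0,0,0,0,0,0,0,0]'

```text
time_s: 39.25
position: [0.4964, -0.1214, 0.0445]
tool_rot: [[-0.039, 0.999, 0.001], [0.999, 0.039, -0.001], [-0.001, 0.001, -1.0]]
ft_force: [-3.3, 0.8, 11.3]
grip_width: -0.0
gripper_force: 6.1
```

Call:
drive_tool --offset '[[0,0,0.01],[0,0,0.01],[0,0,0.005],[0,0,0],[0,0,0],[0,0,0],[0,0,0],[0,0,0],[0,0,0],[0,0,0]]' --turn '[[0,0,0],[0,0,0],[0,0,0],[0,0,0],[0,0,0],[0,0,0],[0,0,0],[0,0,0],[0,0,0],[0,0,0]]' --hand '[0,0,0,0,0,0,0,0,0,0]'

```text
time_s: 40.5
position: [0.4965, -0.1215, 0.0444]
tool_rot: [[-0.039, 0.999, 0.002], [0.999, 0.039, -0.001], [-0.001, 0.002, -1.0]]
ft_force: [-6.0, 1.7, 22.9]
grip_width: 0.0003
gripper_force: 11.3
```

The stud has stopped hard at z = 0.0444 m (0.0445 m expected), so it's home. I'll retreat upward and check.

Call:
drive_tool --offset '[[0,0,-0.03],[0,0,-0.1],[0,0,-0.4],[0,0,-0.8],[0,0,-0.8],[0,0,-0.8],[0,0,-0.6],[0,0,0],[0,0,0],[0,0,0]]' --turn '[[0,0,0],[0,0,0],[0,0,0],[0,0,0],[0,0,0],[0,0,0],[0,0,0],[0,0,0],[0,0,0],[0,0,0]]' --hand '[0,0,0,0,0,0,0,0,0,0]'

```text
time_s: 41.75
position: [0.4958, -0.1212, 0.1825]
tool_rot: [[-0.039, 0.999, -0.002], [0.999, 0.039, 0.001], [0.001, -0.002, -1.0]]
ft_force: [-0.5, 0.4, -0.3]
grip_width: -0.0001
gripper_force: 0.0
```

```bash
python3 - <<'E'
from h import *
import cv2
b=get_image("wrist");a=get_image("side")
cv2.imwrite("pics/f.png",np.hstack([cv2.resize(a[150:270,200:320],(380,380),interpolation=cv2.INTER_CUBIC),cv2.resize(b[120:384,90:366],(400,380))]))
E
```

```text
(no output)
```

View pics/f.png

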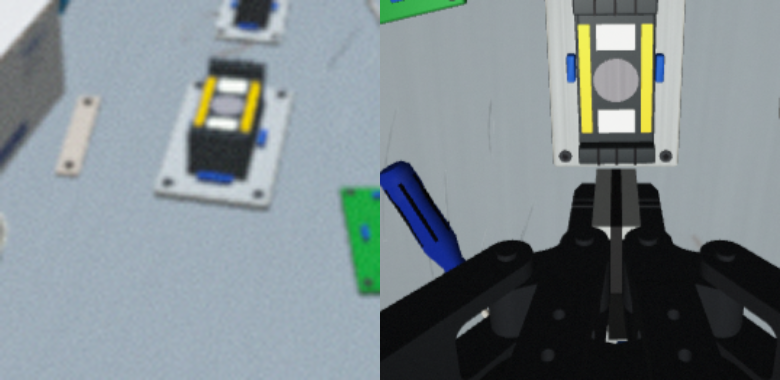

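The cover is flat between the blue lips. The stud at about (615,80) has sunk into its grey collar, and the arm is clear. Handing in.

```bash
python3 -c "
from rig import *
print(env.close_job())"
```

```text
the job is handed in; nothing more can be done
None
```

The cover was turned over in two controlled grips, set flat between the nest's blue lips with its stud face up, and the stud pressed to its stop; the job is handed in at about 42 s, with the arm clear and no neighbouring part seen to have moved.

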